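Clip the price ticket onto the stall's order clipboard

TASK

Clip the white price ticket onto the clipboard so that it cannot blow away: slide it up to the clip, press the clip's lever down with one fingertip and, while you keep the clip open, push the ticket beneath the jaw with the other fingertip as far as it goes, then let the clip close on it. The ticket stays flat on the board and is only pushed, never lifted, and it ends square and central under the jaw; leave the other things on the counter where they are.

Things in the scene. Friction and masses are not known exactly. Their poses are not given: they have to be found in the camera images.
- board: Clipboard: wooden board 180 x 120 mm, 15 mm thick, screwed to the counter (fixed). Origin on its underside, on its middle line, right below the front of the closed clip's jaw. x points along the board to the clip, the way the ticket goes in; y across, z up. Wood from x = -164 to +16 mm, y = -60 to +60 mm, top face at z = 15 mm.
- stop (a point): Middle of the foot of the steel stop flange that stands across the board under the clip, 76 mm wide, 6.5 mm high, its face at board x = +14 mm; on the board's top face, axes as the board's. The ticket's leading edge meets this face when it is fully in.
- clip (a joint): Angle of the spring lever clip, rad: 0 closed, jaw lip on the board; 0.5 pressed fully open, a firm end stop; about 0.29 resting on the ticket. Its hinge lies across the board at board x = +22 mm, 16 mm above the counter. The spring gives 0.105 Nm closed to 0.18 Nm fully open: full press takes about 9 N at 20 mm from the hinge, 5 N at 35 mm.
- lip (a point): Middle of the clip's jaw lip, at its lower edge (19.5 mm before the hinge); moves with the clip. The steel jaw is 76 mm wide and reaches 12 mm above the board; closed, its lip rests on the board with its front at board x = 0 and blocks the ticket. It leaves 9.6 mm beneath it at 0.5 rad, 7.9 mm at 0.4 rad.
- tail (a point): Middle of the upper face of the clip's lever, 30 mm from the hinge; moves with it. The lever is a flat plate 50 mm wide reaching 50 mm out from the hinge (board x = +22 to +72 mm), past the wood. Closed it slopes up outwards at 0.5 rad, its end 41 mm above the counter; fully pressed it lies level, 2 mm above the board's top face. A fingertip may slide along it while pressing.
- ticket: Price ticket: rigid white plastic plate, 36 mm along its own x, 60 mm along its y, 6 mm thick, about 20 g, loose and flat on the board before the jaw, its 60 mm edges roughly across the board. Origin at the centre of its underside. Fully in, the origin is 18 mm from the stop: 14 mm are under the jaw and 22 mm still show.
- weight: Bystander: brass scale weight, 32 mm across, 45 mm high, on the board's far corner from the clip. Origin at the centre of its underside.
- marker: Bystander: marker pen, 130 mm long, 18 mm thick, lying beside the board. Origin under its middle.
- tin: Bystander: tin can, 73 mm across, 108 mm high, standing beside the board. Origin at the centre of its underside.
- cup: Bystander: plastic cup, 68 mm across, 85 mm high, standing beside the clip. Origin at the centre of its underside.
- bottle: Bystander: small sauce bottle, 52 mm across, 150 mm high, standing on the other side of the clip. Origin at the centre of its underside.
- tin2: Bystander: tin can, 73 mm across, 108 mm high, farther off. Origin at the centre of its underside.
- honing_steel: Bystander: honing steel with a black handle, 350 mm long, lying farther off. Origin under its middle.
Mind the look-alikes: they are no part of the job. What is meant by the ticket is not pink, purple or turquoise, and is the larger of those in its own colour.

How it is judged:
On the way, in this order (a step that is already met when the one before it is completed fails the run):
1. a fingertip holds the clip open while the ticket is still outside it (value of joint clip above 0.3 rad and contact force between the fingers and clip above 0.5 N and x of ticket in the frame of stop below -0.027 m), for 0.1 s.
2. with the clip still held open by a fingertip, the ticket is in against the stop (within 4 mm) (value of joint clip above 0.3 rad and contact force between the fingers and clip above 0.5 N and x of ticket in the frame of stop above -0.022 m), for 0.1 s.
At the end, for the whole second after the job is handed in: The ticket lies flat on the board beneath the jaw, its leading edge within 4.5 mm of the stop, within 13 mm of the middle line and 0.12 rad of square, at rest, and the closed clip presses on it with more than 1.5 N (clip angle 0.22 to 0.36 rad) (x of ticket in the frame of stop between -0.0225 and -0.015 m and y of ticket in the frame of stop between -0.013 and 0.013 m and z of ticket in the frame of stop between -0.002 and 0.002 m and angle between the x axis of ticket and the x axis of board, either way round below 0.12 rad and value of joint clip between 0.22 and 0.36 rad and contact force between clip and ticket above 1.5 N and linear speed of ticket below 0.01 m/s); the robot touches nothing.
It fails at once if the ticket is lifted or tipped off the board (z of ticket in the frame of stop above 0.004 m or angle between ticket's own z axis and vertical above 0.2 rad).
It fails at once if a bystander is moved by more than 25 mm or lifted (distance of any of weight, marker, tin, cup, bottle, tin2, honing_steel from where it was at the start of the episode above 0.025 m).
It also fails if it takes over 58 s, if anything falls off the work surface, if the arm or the gripper's body presses on something with over 40 N, if the wrist force passes 120 N, or if a joint passes its speed limit or range.

ROBOT

A 7-joint arm with a two-finger parallel gripper is mounted at the origin on the work surface. World frame = base frame: x ahead of the robot, y to its left, z up, the work surface at z = 0. Lengths are in m, angles in rad, forces in N, time in s.
With the tool pointing down it reaches from about 0.35 to 0.9 m from the base axis. Payload 8.1 kg.
Tool frame: the origin (TCP) lies midway between the tips of the shut fingers; the grasp point (between the pads) lies 19 mm behind it; z points along the fingers, y is the line along which they close (so a half turn about z gives the same grasp; the last joint's range is limited). The gripper opens to 92 mm and grips with 3 to 60 N. Pads are 19 mm wide; open, the fingers measure 130 mm over their backs; the gripper's body (75 mm by 190 mm) begins 47 mm behind the grasp point.
Start: joints at [-1.336, 0.434, 0.025, 1.573, -0.012, 1.134, -0.075], TCP at [0.207, 0.59, 0.198] pointing down, gripper open.
Joint ranges: [-2.62, 2.62], [-0.44, 2.09], [-1.27, 1.32], [0.08, 2.57], [-1.32, 4.46], [0.12, 2], [-2.74, 2.74]. Speed limits (rad/s): [2.22, 2.22, 3.01, 3.01, 3.14, 3.14, 3.14].

INTERFACE

Orientations are given as a rotation vector (axis times angle).
In Python, from cell import arm gives the robot as it stands.
- The arm moves only by the tool move_arm, never from a script. Its argument "motion" is a list of rows, each an object of numbers: "tx", "ty", "tz": the shift along the tool's x, y, z normalised to -1 to 1, where 1 is 1000 mm; "twist": the turn about the tool's z normalised to -1 to 1, where 1 is pi/2 rad. In form: [{"tx": .., "ty": .., "tz": .., "twist": ..}, ...]. A call has 1 to 12 rows; each row shifts and turns the commanded pose from where the row before left it, along the tool's axes as they then stand; what a row does not reach is not made up. A row lasts 1/10 s, in which the tool goes at most 50 mm and 8.59 degrees, less where a joint would pass 70% of its speed; a pose out of reach is approached as far as the arm can. A call with a number of a shift or a turn outside -1 to 1 is refused whole. A call with a gripper value outside its range is refused whole. "gripper" is the gripper's target within -1 to 1 (shut at 1, half-way at 0, fully open at -1), set as the call begins (left out, the last holds). The fingers move at their own pace and stop on an object; "squeeze" is the grip in N (left out, the last holds). Time passes only in rows, so rows that do not move let the fingers close. It gives the time, the measured TCP pose, the force, the opening and the grip force at its end, in the units of the state.
- arm.observe(): the state, without advancing time (a new reading comes with each control period).
- arm.get_image(name): name is "scene" or "top"; returns the picture (384x512x3 uint8, red, green, blue); there is no depth.
- arm.calibration(name): a dict with "K" (3x3 intrinsics, pixels), "T" (4x4, takes a point from camera to world coordinates). Camera axes: x right, y down, z forward; pixel columns grow to the right and rows downward; lengths in m; the calibration is good to about 2 mm. A picture is of the moment at which its call begins. calibration takes no time and is no camera call.
- arm.sign_off(): hands the job in; it is judged then, once.
Trained networks look in the newest picture that a camera, given by its name, has taken for a name from the list of things; names that differ only in an ending like _2 or _b are one class to them, and where a whole thing is asked for, a point or a joint stands for the part that bears it (a point fixed in the world has none). Each returns a list of dicts, best first, with "conf" (0 to 1); they miss things now and then, are a little off and sometimes report something else, mostly with a low value. They report only what shows in the picture. A call takes as long as a camera call. They do not tell look-alikes from the thing itself.
- arm.look_for(camera, query): "point" ([column, row] as shares, 0 to 1, of the picture: columns of its width, rows of its height, amid what is visible of it).
- arm.regions_of(camera, query): "region" (384x512 bool, what is visible of it) and "point" ([column, row] as shares, 0 to 1, of the picture: columns of its width, rows of its height, amid what is visible of it).
- arm.place_of(camera, query): "point" ([column, row] as shares, 0 to 1, of the picture: columns of its width, rows of its height: a listed point, or the origin of a listed thing).
The state is a dict: "clock": time; "joints": joint angles; "dq": joint speeds; "joint_efforts": joint torques, N m; "position": TCP position; "ee_rot": TCP orientation; "force": force on the tool from outside, world axes, zero at the start; "ft_torque": the same for the moment, N m; "width": opening from 0.0 (shut) to 1.0 (fully open); "gripper_force": force on a finger pad.
Only numpy, scipy, OpenCV 4.12 (cv2) and the standard library are available. Lean on these libraries where they do the work, as an engineer would, in place of code of your own. Each camera call takes 0.05 s, during which the arm holds its last target. There are 200 camera calls.

## Working session

There is one attempt and no reset: what is moved stays moved. The work goes in short steps, Python scripts to look and compute and a tool call to move; the robot and the scene stay as the last step left them, time stands still between calls to the robot, and variables do not carry over. Pictures are saved under pics/ and viewed, at most 10 in all, crops included, and the job is handed in when it is done.

Besides the shell and the picture viewer there is one more tool, called after "Request:" as name(argument=value, ...), one argument or row to a line, values as JSON. move_arm: Moves the arm, as the interface text tells. Scaled input: -1 to 1 covers 1000 mm each way for a shift and pi/2 rad each way for a turn. Its arguments: {"type":"object","properties":{"motion":{"type":"array","items":{"type":"object","properties":{"tx":{"type":"number"},"ty":{"type":"number"},"tz":{"type":"number"},"twist":{"type":"number"}}}},"gripper":{"type":"number"},"squeeze":{"type":"number"}},"required":["motion"]}

```bash
mkdir -p pics; ls; cat > h.py <<'E'
import numpy as np,cv2
from cell import arm
def ray(cam,px):
    c=arm.calibration(cam);K=np.array(c["K"]);T=np.array(c["T"])
    d=T[:3,:3]@np.linalg.solve(K,np.array([px[0],px[1],1.]));return T[:3,3],d
def at(cam,px,z):
    o,d=ray(cam,px);return o+d*(z-o[2])/d[2]
def proj(cam,P):
    c=arm.calibration(cam);K=np.array(c["K"]);T=np.linalg.inv(np.array(c["T"]))
    p=K@(T[:3,:3]@np.array(P)+T[:3,3]);return p[:2]/p[2]
def save(cam,name,crop=None,s=1):
    im=arm.get_image(cam)
    if crop: im=im[crop[1]:crop[3],crop[0]:crop[2]]
    im=cv2.resize(im,None,fx=s,fy=s,interpolation=cv2.INTER_CUBIC)
    cv2.imwrite(f"pics/{name}.png",im[...,::-1])
E
python3 - <<'E'
from h import *
a=arm.get_image("scene");b=arm.get_image("top")
cv2.imwrite("pics/a.png",a[...,::-1]);cv2.imwrite("pics/b.png",b[...,::-1])
s=arm.observe();print(s)
S=np.array([512,384])
for cam in("scene","top"):
  print(cam,np.array(arm.calibration(cam)["T"]).round(3).tolist(),arm.calibration(cam)["K"])
  for n in["board","stop","lip","tail","ticket","cup","bottle","tin","marker","weight"]:
    for r in arm.place_of(cam,n)[:3]:
      p=np.array(r["point"])*S; print(n,p.round(1),round(r["conf"],2),at(cam,p,0.015 if n in("stop","lip","ticket","weight") else 0).round(3))
E
```

```text
pics
{'clock': 0.1, 'joints': array([-1.33560527,  0.43516391,  0.02497794,  1.57401466, -0.01162603,
        1.13398762, -0.07510893]), 'dq': array([ 0.00027436,  0.00056348, -0.00012706, -0.00239543,  0.00011069,
        0.0012561 , -0.00104115]), 'joint_efforts': array([ 2.67940108e-03, -6.69120884e+01,  9.87802595e-01, -3.15146112e+01,
       -6.05549128e-02,  3.74273874e-02,  1.81744207e-05]), 'position': array([0.20700839, 0.5891903 , 0.19751362]), 'ee_rot': array([-5.28204150e-01, -3.09673504e+00,  2.23383131e-03]), 'force': array([-0.01500396, -0.60208978,  0.46040492]), 'ft_torque': array([ 0.03056695, -0.00235966,  0.02832144]), 'gripper_force': 0.0, 'width': 1.0002069516572727}
scene [[-0.797, 0.402, -0.451, 1.268], [0.604, 0.539, -0.587, 0.907], [0.007, -0.74, -0.673, 1.117], [0.0, 0.0, 0.0, 1.0]] [[466.6749222    0.         256.07439894]
 [  0.         466.6749222  197.97813213]
 [  0.           0.           1.        ]]
board [264.5 208.9] 0.67 [ 0.53  -0.006  0.   ]
board [224.8 213.3] 0.51 [ 0.653 -0.07   0.   ]
board [356.9 303.6] 0.23 [0.56  0.461 0.   ]
stop [266.1
[... 872 characters left out ...]
15978413]
 [  0.           0.           1.        ]]
board [248.2 214.6] 0.95 [ 0.52  -0.008  0.   ]
stop [247.8 213.4] 0.79 [ 0.522 -0.007  0.015]
lip [248.3 214.1] 0.7 [ 0.52  -0.008  0.015]
tail [237.4 206.7] 0.88 [0.543 0.024 0.   ]
tail [250.7 215.9] 0.34 [ 0.517 -0.015  0.   ]
ticket [204.8 193. ] 0.68 [0.58  0.12  0.015]
ticket [332.7 232.7] 0.68 [ 0.471 -0.251  0.015]
ticket [238.4 169.3] 0.67 [0.652 0.023 0.015]
cup [200.2 239.4] 0.81 [0.446 0.13  0.   ]
bottle [272.7 171.3] 0.83 [ 0.651 -0.078  0.   ]
tin [ 88.2 197.8] 0.87 [0.561 0.465 0.   ]
tin [240.9 270.9] 0.72 [0.358 0.01  0.   ]
marker [280.6 204.9] 0.67 [ 0.551 -0.102  0.   ]
weight [270.8 256.2] 0.55 [ 0.401 -0.075  0.015]
```

```bash
python3 - <<'E'
import cv2
a=cv2.imread("pics/a.png");b=cv2.imread("pics/b.png")
cv2.imwrite("pics/c.png",cv2.resize(b[140:300,170:370],None,fx=3.7,fy=3.7,interpolation=2))
cv2.imwrite("pics/d.png",cv2.resize(a[140:290,180:380],None,fx=3.9,fy=3.9,interpolation=2))
E
```

```text
(no output)
```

View pics/c.png

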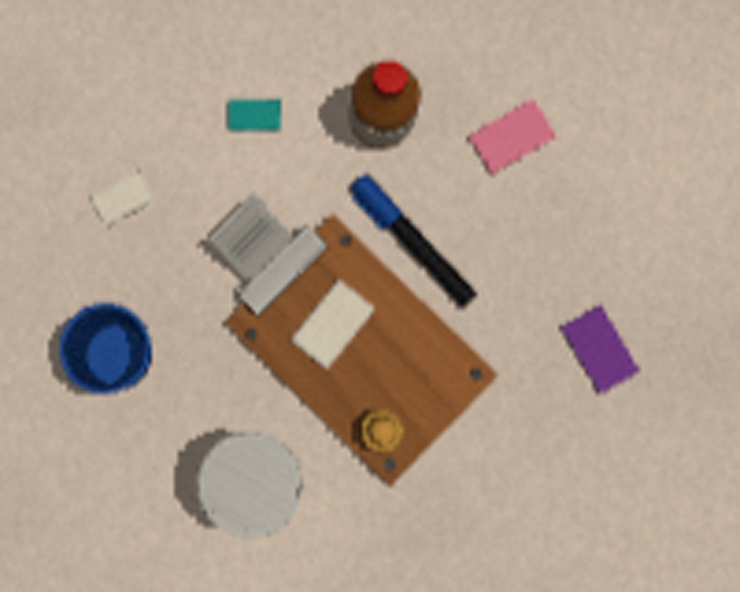

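View pics/d.png

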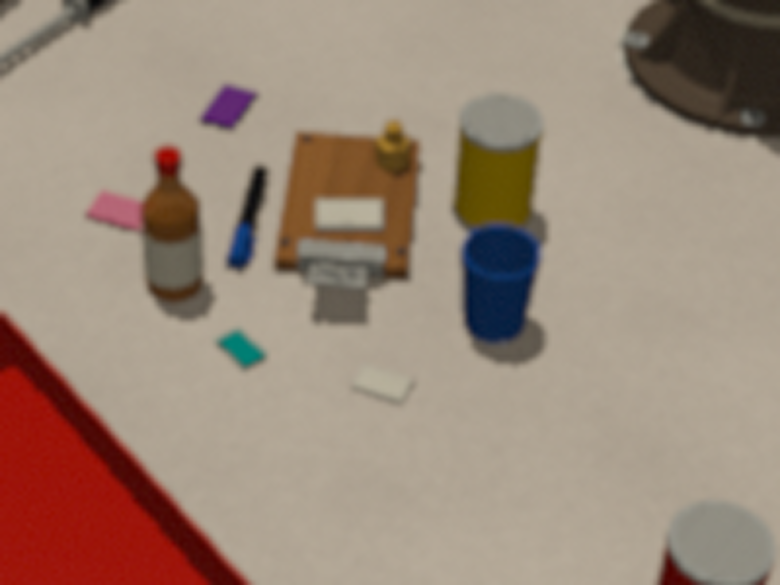

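The ticket is the white plate lying on the board, at top pixel (260,227). The look-alikes are a smaller white plate on the counter (203,193), plus turquoise (239,171), pink (308,177) and purple (332,234) plates. Next I'll measure the board, ticket and clip.

```bash
cat > m.py <<'E'
from h import *
def rect(mask,cam,z):
    n,l,st,c=cv2.connectedComponentsWithStats(mask.astype(np.uint8))
    i=1+np.argmax(st[1:,4]); cn=cv2.findContours((l==i).astype(np.uint8),0,2)[0][0][:,0,:]
    P=np.array([at(cam,p,z)[:2] for p in cn])
    h=cv2.convexHull((P*1000).astype(np.float32)); (c,s,a)=cv2.minAreaRect(h)
    return np.array(c)/1000,np.array(s).round(1),a,cn
if __name__=="__main__":
    im=arm.get_image("top");h=cv2.cvtColor(im,cv2.COLOR_RGB2HSV).astype(int)
    sub=np.zeros(im.shape[:2],bool);sub[190:280,220:310]=1
    print("hsv wood",h[230,280],"ticket",h[227,260],"counter",h[160,250])
    H,Sa,V=h[...,0],h[...,1],h[...,2]
    wood=sub&(H<20)&(Sa>110)
    tic=np.zeros_like(sub);tic[214:242,247:274]=1;tic&=(Sa<75)&(V>130)
    c,s,a,_=rect(cv2.morphologyEx((wood|tic).astype(np.uint8),3,np.ones((3,3))),"top",.015);print("board",c,s,a)
    c2,s2,a2,_=rect(tic,"top",.021);print("ticket",c2,s2,a2,tic.sum())
E
python3 m.py
python3 - <<'E'
from h import *
from scipy.spatial.transform import Rotation as R
print(R.from_rotvec(arm.observe()["ee_rot"]).as_matrix().round(3))
# hand corners from the enlarged top crop
q=lambda u,v:(170+u/3.7,140+v/3.7)
for n,p in dict(c1=(332,217),far1=(495,375),far2=(391,485),c2=(226,322)).items(): print(n,at("top",q(*p),.015).round(4))
for n,p in dict(j1=(302,228),j2=(326,245),j3=(259,313),j4=(236,291)).items(): print(n,at("top",q(*p),.025).round(4))
for n,p in dict(l1=(253,196),l2=(202,243)).items(): print(n,at("top",q(*p),.041).round(4))
E
```

```text
hsv wood [ 13 168 140] ticket [ 21  44 202] counter [ 16  50 193]
board [ 0.46491791 -0.06366755] [178.5 119.4] 46.27065658569336
ticket [ 0.48274561 -0.0415022 ] [36.1 60.5] 52.39836120605469 275
[[-0.943  0.331  0.   ]
 [ 0.331  0.943 -0.   ]
 [-0.    -0.    -1.   ]]
c1 [ 0.566  -0.0407  0.015 ]
far1 [ 0.4449 -0.1686  0.015 ]
far2 [ 0.3596 -0.0891  0.015 ]
c2 [0.482  0.0404 0.015 ]
j1 [ 0.5555 -0.0174  0.025 ]
j2 [ 0.5425 -0.0363  0.025 ]
j3 [0.4886 0.0146 0.025 ]
j4 [0.5053 0.0328 0.025 ]
l1 [0.5775 0.0208 0.041 ]
l2 [0.5402 0.0591 0.041 ]
```

```bash
cat >> h.py <<'E'
from scipy.spatial.transform import Rotation as Rn
O=np.array([.5160,-.0102]);YAW=np.deg2rad(46.27)
X=np.array([np.cos(YAW),np.sin(YAW)]);Y=np.array([-X[1],X[0]])
def b2w(x,y): return O+x*X+y*Y      # metres
def w2b(p): d=np.array(p)[:2]-O; return np.array([d@X,d@Y])
def state():
    s=arm.observe();M=Rn.from_rotvec(s["ee_rot"]).as_matrix()
    ya=np.rad2deg(np.arctan2(M[1,1],M[0,1]))-np.rad2deg(YAW)
    print("t",s["clock"],"board xy mm",(w2b(s["position"])*1e3).round(1),"z",s["position"][2]*1e3,"toolY vs boardX deg",ya.round(2),"F",s["force"].round(2),"w",s["width"],"q",s["joints"].round(2))
    return s,M
def goto(x,y,z):
    s,M=state();d=M.T@(np.r_[b2w(x,y),z]-s["position"]);print("tool shift mm",(d*1e3).round(1),"rows",np.linalg.norm(d)/.05)
E
python3 -c "
from h import *
state()
for n,p in dict(tin=(.358,.010),cup=(.458,.13),bottle=(.648,-.074),weight=(.403,-.073)).items(): print(n,w2b(p))"
```

```text
t 1.15 board xy mm [220.  637.8] z 198.22657063002947 toolY vs boardX deg 24.37 F [0.39 0.11 0.13] w 1.001107855443946 q [-1.34  0.43  0.02  1.57 -0.01  1.13 -0.08]
tin [-0.09462259  0.12813511]
cup [0.06121613 0.13882588]
bottle [ 0.04514422 -0.13948634]
weight [-0.12349209  0.03824322]
```

Request:
move_arm(
  motion=[
    {"twist": -0.091},
    {"twist": -0.091},
    {"twist": -0.091},
    {"twist": -0.091},
    {"twist": -0.091},
    {"twist": -0.091},
    {"twist": -0.091},
    {"twist": -0.092},
    {"twist": 0},
  ],
  gripper=0.7,
  squeeze=20,
)

```text
invalid input
```

```bash
python3 -c "
from h import *
goto(-.085,-.012,.198)"
```

```text
t 1.15 board xy mm [220.  637.8] z 198.22657063002947 toolY vs boardX deg 24.37 F [0.39 0.11 0.13] w 1.001107855443946 q [-1.34  0.43  0.02  1.57 -0.01  1.13 -0.08]
tool shift mm [-4.661e+02 -5.459e+02  2.000e-01] rows 14.356878573678138
```

Request:
move_arm(
  motion=[
    {"tx": 0, "ty": 0, "tz": 0, "twist": -0.091},
    {"tx": 0, "ty": 0, "tz": 0, "twist": -0.091},
    {"tx": 0, "ty": 0, "tz": 0, "twist": -0.091},
    {"tx": 0, "ty": 0, "tz": 0, "twist": -0.091},
    {"tx": 0, "ty": 0, "tz": 0, "twist": -0.091},
    {"tx": 0, "ty": 0, "tz": 0, "twist": -0.091},
    {"tx": 0, "ty": 0, "tz": 0, "twist": -0.091},
    {"tx": 0, "ty": 0, "tz": 0, "twist": -0.092},
    {"tx": 0, "ty": 0, "tz": 0, "twist": 0},
  ],
  gripper=0.7,
  squeeze=20,
)

```text
clock: 2.05
position: [0.2074, 0.5896, 0.1982]
ee_rot: [1.237, -2.888, -0.0]
force: [-0.5, 0.5, 0.8]
width: 0.266
gripper_force: 0.0
```

```bash
python3 -c "
from h import *
goto(-.085,-.012,.198)"
```

```text
t 2.05 board xy mm [220.1 637.7] z 198.18241809189277 toolY vs boardX deg 90.1 F [-0.47  0.45  0.78] w 0.2655743083416851 q [-1.16  0.45 -0.23  1.56  0.11  1.15  0.97]
tool shift mm [ 3.062e+02 -6.491e+02  1.000e-01] rows 14.354639444830427
```

Request:
move_arm(
  motion=[
    {"tx": 0.019, "ty": -0.0405, "tz": 0, "twist": 0},
    {"tx": 0.019, "ty": -0.0405, "tz": 0, "twist": 0},
    {"tx": 0.019, "ty": -0.0405, "tz": 0, "twist": 0},
    {"tx": 0.019, "ty": -0.0405, "tz": 0, "twist": 0},
    {"tx": 0.019, "ty": -0.0405, "tz": 0, "twist": 0},
    {"tx": 0.019, "ty": -0.0405, "tz": 0, "twist": 0},
    {"tx": 0.019, "ty": -0.0405, "tz": 0, "twist": 0},
    {"tx": 0.019, "ty": -0.0405, "tz": 0, "twist": 0},
    {"tx": 0.019, "ty": -0.0405, "tz": 0, "twist": 0},
    {"tx": 0.019, "ty": -0.0405, "tz": 0, "twist": 0},
    {"tx": 0.019, "ty": -0.0405, "tz": 0, "twist": 0},
    {"tx": 0.019, "ty": -0.0405, "tz": 0, "twist": 0},
  ],
)

```text
clock: 3.25
position: [0.401, 0.0873, 0.1987]
ee_rot: [-1.226, 2.891, 0.001]
force: [1.2, 0.6, 0.0]
width: 0.145
gripper_force: 0.0
```

```bash
python3 -c "
from h import *
goto(-.085,-.012,.198)"
```

```text
t 3.25 board xy mm [ -9.  150.5] z 198.65494187766632 toolY vs boardX deg 89.7 F [1.22 0.63 0.05] w 0.1449797057496827 q [-0.4   0.08  0.06  2.06 -0.01  1.    2.04]
tool shift mm [  75.1 -162.9    0.6] rows 3.586804340030621
```

Request:
move_arm(
  motion=[
    {"tx": 0.019, "ty": -0.0405, "tz": 0, "twist": 0},
    {"tx": 0.019, "ty": -0.0405, "tz": 0, "twist": 0},
    {"tx": 0.019, "ty": -0.0405, "tz": 0, "twist": 0},
    {"tx": 0.019, "ty": -0.0405, "tz": 0, "twist": 0},
    {"tx": 0, "ty": 0, "tz": 0, "twist": 0},
    {"tx": 0, "ty": 0, "tz": 0, "twist": 0},
    {"tx": 0, "ty": 0, "tz": 0, "twist": 0},
  ],
)

```text
clock: 3.95
position: [0.4648, -0.0769, 0.1982]
ee_rot: [-1.232, 2.89, 0.001]
force: [0.2, 0.5, 0.0]
width: 0.149
gripper_force: 0.0
```

```bash
python3 -c "
from h import *
goto(-.085,-.012,.018)"
```

```text
t 3.95 board xy mm [-83.6  -9.1] z 198.1707473780348 toolY vs boardX deg 89.92 F [0.19 0.47 0.04] w 0.14948991852184715 q [-0.15  0.18  0.23  1.95 -0.05  1.02  2.48]
tool shift mm [  1.5  -3.  180.2] rows 3.603999075803462
```

Request:
move_arm(
  motion=[
    {"tx": 0.001, "ty": -0.003, "tz": 0.04, "twist": 0},
    {"tx": 0, "ty": 0, "tz": 0.04, "twist": 0},
    {"tx": 0, "ty": 0, "tz": 0.04, "twist": 0},
    {"tx": 0, "ty": 0, "tz": 0.04, "twist": 0},
    {"tx": 0, "ty": 0, "tz": 0.01, "twist": 0},
    {"tx": 0, "ty": 0, "tz": 0.01, "twist": 0},
    {"tx": 0, "ty": 0, "tz": 0, "twist": 0},
    {"tx": 0, "ty": 0, "tz": 0, "twist": 0},
  ],
)

```text
clock: 4.75
position: [0.4676, -0.0806, 0.0195]
ee_rot: [-1.233, 2.887, -0.001]
force: [-0.3, -0.4, -0.2]
width: 0.15
gripper_force: 0.0
```

```bash
python3 -c "
from h import *
goto(-.085,-.012,.018)
save('top','e',(220,190,310,280),6)"
```

```text
t 4.75 board xy mm [-84.4 -13.7] z 19.488168869186957 toolY vs boardX deg 89.99 F [-0.26 -0.38 -0.22] w 0.1500057718386756 q [-0.08  0.44  0.18  2.14 -0.15  0.57  2.58]
tool shift mm [0.6 1.7 1.5] rows 0.046564845557374654
```

View pics/e.png

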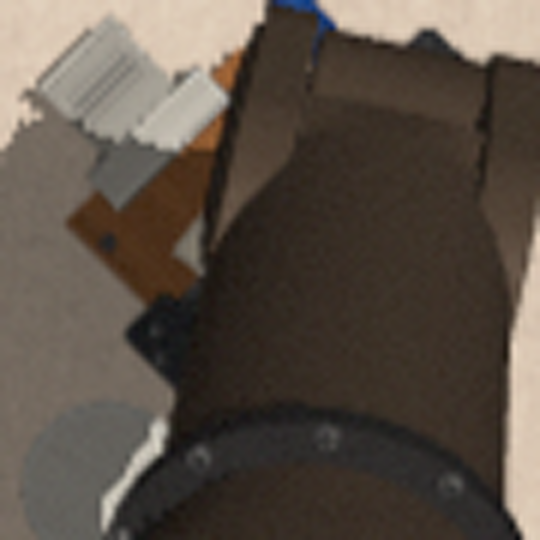

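Request:
move_arm(
  motion=[
    {"tx": 0, "ty": 0.001, "tz": 0.002, "twist": 0},
    {"tx": -0.004, "ty": 0, "tz": 0, "twist": 0},
    {"tx": -0.004, "ty": 0, "tz": 0, "twist": 0},
    {"tx": -0.004, "ty": 0, "tz": 0, "twist": 0},
    {"tx": -0.004, "ty": 0, "tz": 0, "twist": 0},
    {"tx": -0.004, "ty": 0, "tz": 0, "twist": 0},
    {"tx": -0.003, "ty": 0, "tz": 0, "twist": 0},
    {"tx": -0.003, "ty": 0, "tz": 0, "twist": 0},
    {"tx": -0.003, "ty": 0, "tz": 0, "twist": 0},
    {"tx": -0.003, "ty": 0, "tz": 0, "twist": 0},
    {"tx": -0.002, "ty": 0, "tz": 0, "twist": 0},
    {"tx": 0, "ty": 0, "tz": 0, "twist": 0},
  ],
)

```text
clock: 6.0
position: [0.4895, -0.0553, 0.0162]
ee_rot: [-1.234, 2.889, 0.0]
force: [0.1, 0.1, 0.2]
width: 0.146
gripper_force: 0.0
```

```bash
python3 -c "
from h import *
goto(-.050,-.012,.018)
cv2.imwrite('pics/f1.png',arm.get_image('scene')[160:235,230:310,::-1])
im=cv2.resize(cv2.imread('pics/f1.png'),None,fx=7,fy=7,interpolation=2);cv2.imwrite('pics/f.png',im)"
```

```text
t 6.0 board xy mm [-50.9 -12. ] z 16.215038857350642 toolY vs boardX deg 90.0 F [0.14 0.05 0.17] w 0.14565329466920973 q [-0.14  0.47  0.18  2.09 -0.15  0.59  2.53]
tool shift mm [-0.9  0.  -1.8] rows 0.03981771100152061
```

View pics/f.png

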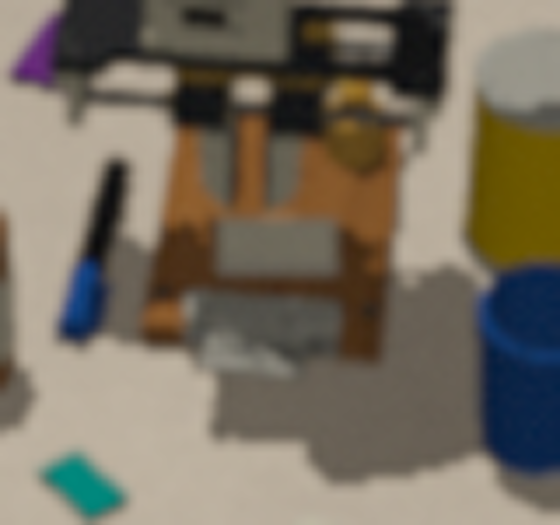

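```bash
python3 -c "
from h import *
for p in [(218,221),(337,221),(342,277),(215,276)]:
  print((w2b(at('scene',(230+p[0]/7,160+p[1]/7),.021))*1e3).round(1))
for p in [(222,204),(280,206)]:
  print('tip',(w2b(at('scene',(230+p[0]/7,160+p[1]/7),.017))*1e3).round(1))
for p in [(190,296),(340,296)]: print('jaw top',(w2b(at('scene',(230+p[0]/7,160+p[1]/7),.027))*1e3).round(1))
"
```

```text
[-52.5 -26.4]
[-59.9  33.5]
[-18.2  39.3]
[-11.3 -23.5]
tip [-70.3 -26.2]
tip [-72.4   3.4]
jaw top [ 11.2 -33.5]
jaw top [ 2.3 39.7]
```

```bash
python3 -c "
from h import *
f=lambda x,y,z:((proj('scene',np.r_[b2w(x/1e3,y/1e3),z/1e3])-[230,160])*7).round(0)
print('tips',f(-51,-28,16),f(-51,4,16),'board corners',[f(*c,15) for c in((16,-60),(16,60),(-164,-60),(-164,60))],'jaw',f(0,-38,27),f(0,38,27))
"
```

```text
tips [214. 230.] [277. 235.] board corners [array([135., 316.]), array([378., 336.]), array([177.,  87.]), array([402., 105.])] jaw [183. 280.] [337. 293.]
```

Request:
move_arm(
  motion=[
    {"tx": 0.003, "ty": 0, "tz": 0, "twist": 0},
    {"tx": 0, "ty": 0, "tz": -0.03, "twist": 0},
    {"tx": 0, "ty": 0, "tz": -0.04, "twist": 0},
    {"tx": 0, "ty": 0, "tz": -0.04, "twist": 0},
    {"tx": 0, "ty": 0, "tz": -0.03, "twist": 0.09},
    {"tx": 0, "ty": 0, "tz": 0, "twist": 0.09},
    {"tx": 0, "ty": 0, "tz": 0, "twist": 0.09},
    {"tx": 0, "ty": 0, "tz": 0, "twist": 0.09},
    {"tx": 0, "ty": 0, "tz": 0, "twist": 0.09},
    {"tx": 0, "ty": 0, "tz": 0, "twist": 0.09},
    {"tx": 0, "ty": 0, "tz": 0, "twist": 0.09},
    {"tx": 0, "ty": 0, "tz": 0, "twist": 0.09},
  ],
  gripper=-0.6,
)

```text
clock: 7.25
position: [0.4867, -0.058, 0.1561]
ee_rot: [-0.516, -3.099, -0.0]
force: [0.4, -0.3, -0.6]
width: 0.801
gripper_force: 0.0
```

Request:
move_arm(
  motion=[
    {"tx": 0, "ty": 0, "tz": 0, "twist": 0.09},
    {"tx": 0, "ty": 0, "tz": 0, "twist": 0.09},
    {"tx": 0, "ty": 0, "tz": 0, "twist": 0.09},
    {"tx": 0, "ty": 0, "tz": 0, "twist": 0.01},
    {"tx": 0, "ty": 0, "tz": 0, "twist": 0},
  ],
)

```text
clock: 7.75
position: [0.487, -0.0579, 0.1562]
ee_rot: [-1.166, -2.917, 0.0]
force: [-0.0, 0.1, -0.2]
width: 0.802
gripper_force: 0.0
```

```bash
python3 -c "
from h import *
goto(-.0,-.16,.156)"
```

```text
t 7.75 board xy mm [-54.5 -12. ] z 156.15776330197156 toolY vs boardX deg 0.15 F [-0.03  0.14 -0.2 ] w 0.8016212943223037 q [-0.44  0.28  0.56  1.98 -0.18  0.93  1.03]
tool shift mm [-1.482e+02  5.410e+01  1.000e-01] rows 3.1549171208246296
```

Request:
move_arm(
  motion=[
    {"tx": -0.045, "ty": -0.01, "tz": -0.01, "twist": 0},
    {"tx": -0.045, "ty": -0.01, "tz": -0.01, "twist": 0},
    {"tx": -0.045, "ty": -0.01, "tz": -0.01, "twist": 0},
    {"tx": -0.045, "ty": -0.01, "tz": -0.01, "twist": 0},
    {"tx": 0, "ty": 0, "tz": 0, "twist": 0},
    {"tx": 0, "ty": 0, "tz": 0, "twist": 0},
  ],
)

```text
clock: 8.35
position: [0.5894, -0.2126, 0.1958]
ee_rot: [-1.17, -2.915, 0.001]
force: [-0.1, -0.3, 0.5]
width: 0.801
gripper_force: 0.0
```

```bash
python3 -c "
from h import *
save('top','g',(200,170,330,280),6);state()"
```

```text
t 8.4 board xy mm [ -94.6 -191.6] z 195.61594276324183 toolY vs boardX deg 0.08 F [-0.2   0.52 -0.75] w 0.7977249591861386 q [-0.13  0.48  0.58  1.61 -0.28  1.14  1.33]
```

View pics/g.png

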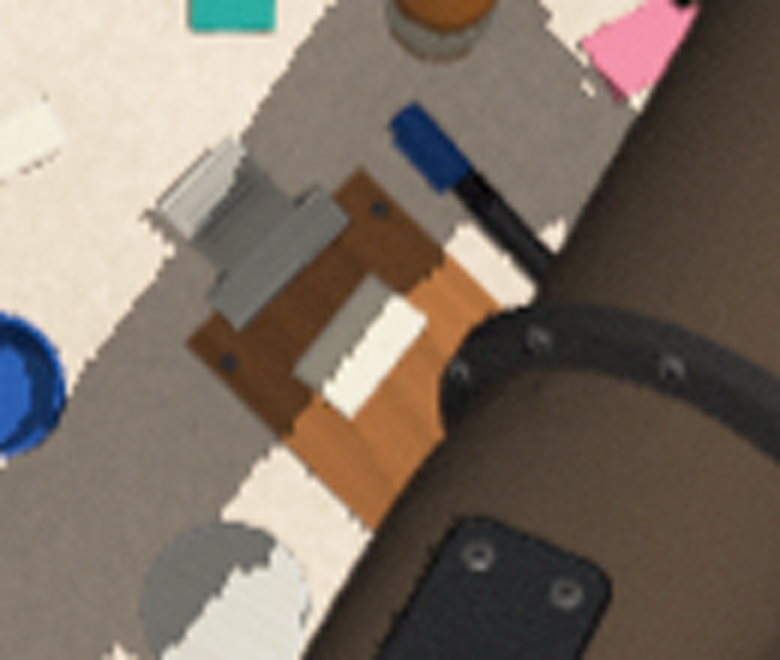

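```bash
python3 -c "
from h import *
q=lambda p:(199.6+p[0]/6,169.6+p[1]/6)
for z,ps in ((.021,[(372,275),(427,320),(350,417),(296,370)]),(.027,[(316,187),(347,216),(238,328),(209,302)]),(.015,[(361,169),(188,343)])):
  for p in ps: print(z,(w2b(at('top',q(p),z))*1e3).round(1))
"
```

```text
0.021 [-26.1 -25.6]
0.021 [-59.9 -28.8]
0.021 [-66.3  30. ]
0.021 [-32.3  32.3]
0.027 [ 22.3 -36.4]
0.027 [  1.9 -36.9]
0.027 [ 1.  37.8]
0.027 [19.6 38.8]
0.015 [ 14.2 -59.1]
0.015 [13.9 59.3]
```

The ticket has not moved, so the tips don't seem to be where the reported TCP puts them. I'll check this in the scene view.

```bash
python3 -c "
from h import *
im=arm.get_image('scene').copy();s,M=state()
for dy in(-.0466,0,.0466):
  for dz in (0,-.019):
    p=proj('scene',s['position']+M@[0,dy,dz]);print(p);cv2.circle(im,tuple(int(round(v*8)) for v in p),8,(255,0,0),-1,shift=3)
p=p.astype(int);print(p)
x0,y0=150,20
c=cv2.resize(im[y0:y0+190,x0:x0+190],None,fx=3.1,fy=3.1,interpolation=2);cv2.imwrite('pics/i.png',c[...,::-1])"
```

```text
t 8.45 board xy mm [ -94. -191.] z 195.65862081114764 toolY vs boardX deg 0.11 F [-0.18 -0.11  0.38] w 0.8047210075516811 q [-0.13  0.48  0.58  1.61 -0.28  1.14  1.33]
[217.25539949 133.20604909]
[216.97340906 128.59451937]
[214.86605764 140.98307892]
[214.55844265 136.33405179]
[212.37077396 149.10493711]
[212.0355067  144.41960716]
[212 144]
```

View pics/i.png

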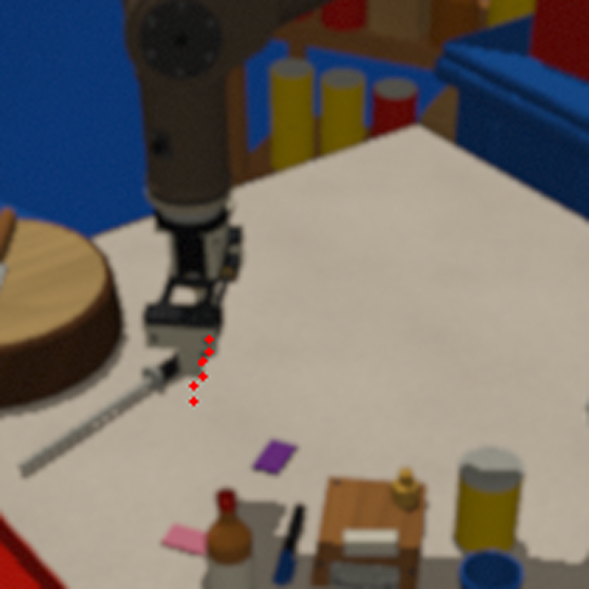

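Request:
move_arm(
  motion=[
    {"tx": 0.045, "ty": 0.003, "tz": 0, "twist": -0.09},
    {"tx": 0, "ty": 0, "tz": 0, "twist": -0.09},
    {"tx": 0, "ty": 0, "tz": 0, "twist": -0.09},
    {"tx": 0, "ty": 0, "tz": 0, "twist": -0.09},
    {"tx": 0, "ty": 0, "tz": 0, "twist": -0.09},
    {"tx": 0, "ty": 0, "tz": 0, "twist": -0.09},
    {"tx": 0, "ty": 0, "tz": 0, "twist": -0.09},
    {"tx": 0, "ty": 0, "tz": 0, "twist": -0.09},
    {"tx": 0, "ty": 0, "tz": 0, "twist": -0.09},
    {"tx": 0, "ty": 0, "tz": 0, "twist": -0.09},
    {"tx": 0, "ty": 0, "tz": 0, "twist": -0.09},
    {"tx": 0, "ty": 0, "tz": 0, "twist": -0.01},
  ],
  gripper=0.7,
)

```text
clock: 9.65
position: [0.5587, -0.1763, 0.1963]
ee_rot: [-1.242, 2.885, 0.001]
force: [-0.7, -0.9, 0.3]
width: 0.15
gripper_force: 0.0
```

```bash
python3 -c "
from h import *
goto(-.085,-.012,.050)"
```

```text
t 9.65 board xy mm [ -90.5 -145.6] z 196.2504596403256 toolY vs boardX deg 90.32 F [-0.66 -0.87  0.31] w 0.15042918652442147 q [ 0.06  0.37  0.22  1.69 -0.09  1.09  2.68]
tool shift mm [ -6.2 133.5 146.3] rows 3.9637125907207102
```

Request:
move_arm(
  motion=[
    {"tx": -0.002, "ty": 0.044, "tz": 0, "twist": 0},
    {"tx": -0.002, "ty": 0.044, "tz": 0, "twist": 0},
    {"tx": -0.002, "ty": 0.045, "tz": 0, "twist": 0},
    {"tx": 0, "ty": 0, "tz": 0.04, "twist": 0},
    {"tx": 0, "ty": 0, "tz": 0.04, "twist": 0},
    {"tx": 0, "ty": 0, "tz": 0.04, "twist": 0},
    {"tx": 0, "ty": 0, "tz": 0.04, "twist": 0},
    {"tx": 0, "ty": 0, "tz": 0.01, "twist": 0},
    {"tx": 0, "ty": 0, "tz": 0.005, "twist": 0},
    {"tx": 0, "ty": 0, "tz": 0, "twist": 0},
    {"tx": 0, "ty": 0, "tz": 0, "twist": 0},
  ],
)

```text
clock: 10.75
position: [0.4685, -0.0815, 0.0227]
ee_rot: [-1.232, 2.887, -0.002]
force: [0.6, 0.1, 0.4]
width: 0.151
gripper_force: 0.0
```

```bash
python3 -c "
from h import *
state()
im=arm.get_image('scene');cv2.imwrite('pics/k.png',cv2.resize(im[150:240,220:320],None,fx=6,fy=6,interpolation=2)[...,::-1])"
```

```text
t 10.75 board xy mm [-84.4 -15. ] z 22.70688260154685 toolY vs boardX deg 89.96 F [0.57 0.11 0.36] w 0.15103655812238415 q [-0.05  0.44  0.14  2.13 -0.11  0.58  2.55]
```

View pics/k.png

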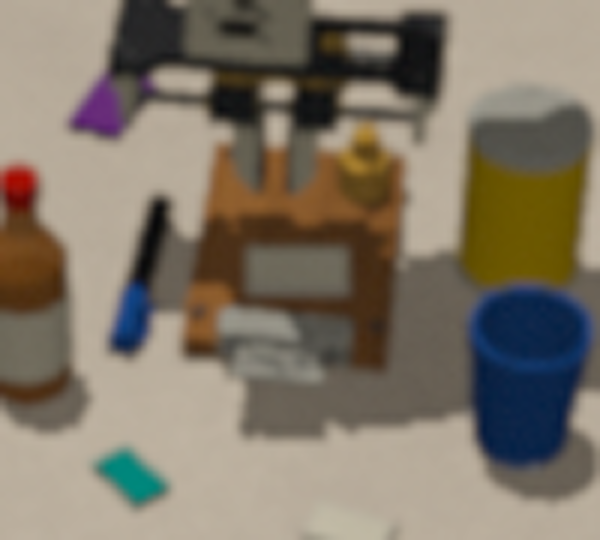

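Request:
move_arm(
  motion=[
    {"tx": 0, "ty": 0, "tz": 0.002, "twist": 0},
    {"tx": 0, "ty": 0, "tz": 0.002, "twist": 0},
    {"tx": 0, "ty": 0, "tz": 0.002, "twist": 0},
    {"tx": 0, "ty": 0, "tz": 0.002, "twist": 0},
    {"tx": 0, "ty": 0, "tz": 0.001, "twist": 0},
    {"tx": 0, "ty": 0, "tz": 0, "twist": 0},
    {"tx": 0, "ty": 0, "tz": 0, "twist": 0},
  ],
)

```text
clock: 11.5
position: [0.4672, -0.0815, 0.0121]
ee_rot: [1.234, -2.889, -0.0]
force: [0.8, 1.0, -0.5]
width: 0.151
gripper_force: 0.0
```

Request:
move_arm(
  motion=[
    {"tx": 0, "ty": 0, "tz": 0.001, "twist": 0},
    {"tx": 0, "ty": 0, "tz": 0.001, "twist": 0},
    {"tx": 0, "ty": 0, "tz": 0, "twist": 0},
  ],
)

```text
clock: 11.8
position: [0.4671, -0.0815, 0.0101]
ee_rot: [1.234, -2.889, -0.0]
force: [-0.2, 0.1, -0.1]
width: 0.15
gripper_force: 0.0
```

Request:
move_arm(
  motion=[
    {"tx": 0, "ty": 0, "tz": 0.003, "twist": 0},
    {"tx": 0, "ty": 0, "tz": 0.003, "twist": 0},
    {"tx": 0, "ty": 0, "tz": 0.003, "twist": 0},
    {"tx": 0, "ty": 0, "tz": 0, "twist": 0},
  ],
)

```text
clock: 12.2
position: [0.4669, -0.0815, 0.0007]
ee_rot: [1.234, -2.888, -0.001]
force: [-1.0, 0.0, 0.4]
width: 0.15
gripper_force: 0.0
```

Request:
move_arm(
  motion=[
    {"tx": 0, "ty": 0, "tz": 0.002, "twist": 0},
    {"tx": 0, "ty": 0, "tz": 0.001, "twist": 0},
    {"tx": 0, "ty": 0, "tz": 0, "twist": 0},
  ],
)

```text
clock: 12.5
position: [0.4672, -0.0815, -0.0019]
ee_rot: [1.234, -2.889, -0.0]
force: [1.1, -0.2, 0.7]
width: 0.147
gripper_force: 0.0
```

```bash
python3 -c "
from h import *
state()
im=arm.get_image('scene');cv2.imwrite('pics/l.png',cv2.resize(im[160:220,235:305],None,fx=8.5,fy=8.5,interpolation=2)[...,::-1])"
```

```text
t 12.5 board xy mm [-85.3 -14. ] z -1.8747165303037925 toolY vs boardX deg 89.98 F [ 1.15 -0.23  0.7 ] w 0.14677031864119722 q [-0.04  0.48  0.13  2.15 -0.12  0.52  2.56]
```

View pics/l.png

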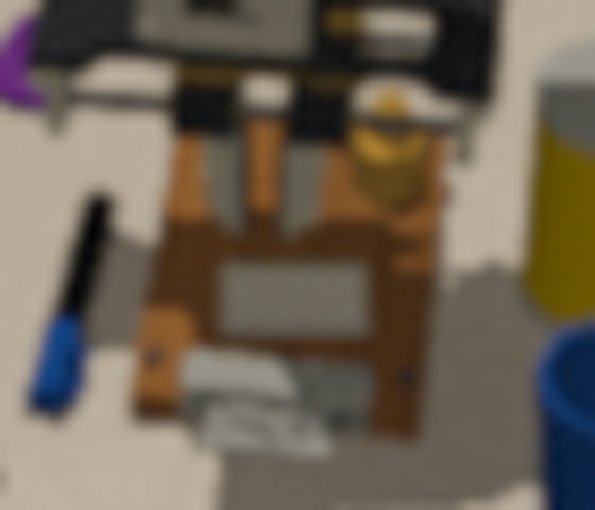

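Request:
move_arm(
  motion=[
    {"tx": 0, "ty": 0, "tz": 0.002, "twist": 0},
    {"tx": 0, "ty": 0, "tz": 0.001, "twist": 0},
    {"tx": 0, "ty": 0, "tz": 0, "twist": 0},
  ],
)

```text
clock: 12.85
position: [0.4671, -0.0815, -0.0049]
ee_rot: [1.234, -2.889, -0.0]
force: [-0.0, -0.6, 0.2]
width: 0.151
gripper_force: 0.0
```

Request:
move_arm(
  motion=[
    {"tx": 0, "ty": 0, "tz": 0.002, "twist": 0},
    {"tx": 0, "ty": 0, "tz": 0.001, "twist": 0},
    {"tx": 0, "ty": 0, "tz": 0, "twist": 0},
  ],
)

```text
clock: 13.15
position: [0.4671, -0.0815, -0.0079]
ee_rot: [1.234, -2.889, -0.0]
force: [0.4, 0.3, 0.4]
width: 0.149
gripper_force: 0.0
```

Request:
move_arm(
  motion=[
    {"tx": 0, "ty": 0, "tz": 0.001, "twist": 0},
    {"tx": 0, "ty": 0, "tz": 0.001, "twist": 0},
    {"tx": 0, "ty": 0, "tz": 0, "twist": 0},
  ],
)

```text
clock: 13.45
position: [0.4672, -0.0815, -0.0099]
ee_rot: [1.234, -2.889, -0.0]
force: [0.0, 0.3, 0.6]
width: 0.149
gripper_force: 0.0
```

Request:
move_arm(
  motion=[
    {"tx": 0, "ty": 0, "tz": 0.001, "twist": 0},
    {"tx": 0, "ty": 0, "tz": 0.001, "twist": 0},
    {"tx": 0, "ty": 0, "tz": 0, "twist": 0},
  ],
)

```text
clock: 13.75
position: [0.4671, -0.0815, -0.0119]
ee_rot: [1.234, -2.889, -0.0]
force: [0.5, -0.2, 0.2]
width: 0.147
gripper_force: 0.0
```

Request:
move_arm(
  motion=[
    {"tx": 0, "ty": 0, "tz": 0.001, "twist": 0},
    {"tx": 0, "ty": 0, "tz": 0.001, "twist": 0},
    {"tx": 0, "ty": 0, "tz": 0, "twist": 0},
  ],
)

```text
clock: 14.05
position: [0.4673, -0.0815, -0.0132]
ee_rot: [-1.234, 2.889, 0.0]
force: [-2.7, 0.5, 10.9]
width: 0.149
gripper_force: 5.7
```

Request:
move_arm(
  motion=[
    {"tx": 0, "ty": 0, "tz": 0.001, "twist": 0},
    {"tx": 0, "ty": 0, "tz": 0.001, "twist": 0},
    {"tx": 0, "ty": 0, "tz": 0, "twist": 0},
  ],
)

```text
clock: 14.35
position: [0.4674, -0.0815, -0.0135]
ee_rot: [-1.233, 2.888, 0.0]
force: [-11.1, 1.6, 44.9]
width: 0.151
gripper_force: 22.6
```

Request:
move_arm(
  motion=[
    {"tx": 0, "ty": 0.001, "tz": -0.005, "twist": 0},
    {"tx": -0.004, "ty": 0, "tz": 0, "twist": 0},
    {"tx": -0.004, "ty": 0, "tz": 0, "twist": 0},
    {"tx": -0.004, "ty": 0, "tz": 0, "twist": 0},
    {"tx": -0.004, "ty": 0, "tz": 0, "twist": 0},
    {"tx": -0.004, "ty": 0, "tz": 0, "twist": 0},
    {"tx": -0.003, "ty": 0, "tz": 0, "twist": 0},
    {"tx": -0.003, "ty": 0, "tz": 0, "twist": 0},
    {"tx": -0.003, "ty": 0, "tz": 0, "twist": 0},
    {"tx": -0.003, "ty": 0, "tz": 0, "twist": 0},
    {"tx": -0.002, "ty": 0, "tz": 0, "twist": 0},
    {"tx": 0, "ty": 0, "tz": 0, "twist": 0},
  ],
)

```text
clock: 15.55
position: [0.49, -0.056, -0.0108]
ee_rot: [1.234, -2.889, -0.0]
force: [-0.3, -0.3, 0.5]
width: 0.153
gripper_force: 0.1
```

```bash
cat >> h.py <<'E'
def ticket_scene(name=None):
    im=arm.get_image('scene')
    if name: cv2.imwrite(f'pics/{name}.png',cv2.resize(im[160:220,235:305],None,fx=8.5,fy=8.5,interpolation=2)[...,::-1])
    return im
E
python3 -c "
from h import *
state(); ticket_scene('m')"
```

```text
t 15.55 board xy mm [-51.1 -12.9] z -10.827228622308276 toolY vs boardX deg 90.0 F [-0.28 -0.32  0.55] w 0.15338941433470096 q [-0.09  0.52  0.13  2.11 -0.13  0.53  2.51]
```

View pics/m.png

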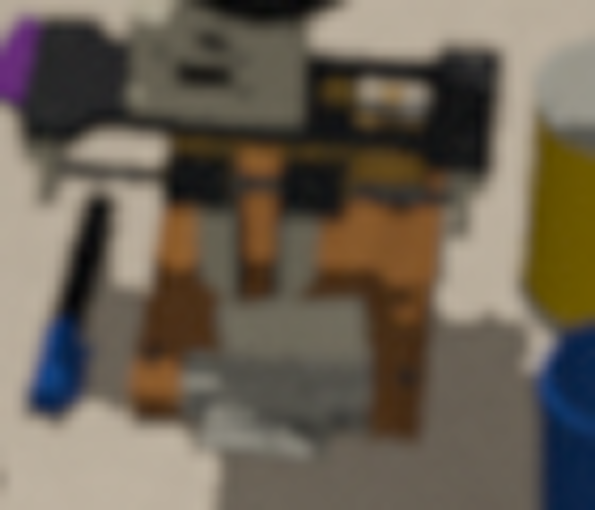

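Request:
move_arm(
  motion=[
    {"tx": 0.003, "ty": 0, "tz": 0, "twist": 0},
    {"tx": 0.001, "ty": 0, "tz": -0.03, "twist": 0},
    {"tx": 0, "ty": 0, "tz": -0.045, "twist": 0},
    {"tx": 0, "ty": 0, "tz": -0.045, "twist": 0},
    {"tx": 0, "ty": 0, "tz": -0.04, "twist": 0.09},
    {"tx": 0, "ty": 0, "tz": 0, "twist": 0.09},
    {"tx": 0, "ty": 0, "tz": 0, "twist": 0.09},
    {"tx": 0, "ty": 0, "tz": 0, "twist": 0.09},
    {"tx": 0, "ty": 0, "tz": 0, "twist": 0.09},
    {"tx": 0, "ty": 0, "tz": 0, "twist": 0.09},
    {"tx": 0, "ty": 0, "tz": 0, "twist": 0.09},
    {"tx": 0, "ty": 0, "tz": 0, "twist": 0.09},
  ],
  gripper=-0.6,
)

```text
clock: 16.8
position: [0.4869, -0.0594, 0.1492]
ee_rot: [-0.516, -3.099, -0.0]
force: [-0.5, -0.6, 0.4]
width: 0.799
gripper_force: 0.0
```

Request:
move_arm(
  motion=[
    {"tx": -0.045, "ty": 0, "tz": 0, "twist": 0.09},
    {"tx": -0.045, "ty": -0.01, "tz": 0, "twist": 0.09},
    {"tx": -0.045, "ty": -0.01, "tz": 0, "twist": 0.09},
    {"tx": -0.045, "ty": -0.01, "tz": 0, "twist": 0.01},
    {"tx": 0, "ty": 0, "tz": 0, "twist": 0},
    {"tx": 0, "ty": 0, "tz": 0, "twist": 0},
  ],
)

```text
clock: 17.4
position: [0.6227, -0.176, 0.1485]
ee_rot: [-1.173, -2.913, 0.001]
force: [-0.8, 1.2, -0.3]
width: 0.805
gripper_force: 0.0
```

```bash
python3 -c "
from h import *
goto(-.008,0,.1)
save('top','n',(200,170,330,280),6)"
```

```text
t 17.4 board xy mm [ -46.1 -191.7] z 148.5383729757619 toolY vs boardX deg -0.15 F [-0.77  1.21 -0.27] w 0.8050557097958383 q [-0.14  0.55  0.52  1.61 -0.3   1.07  1.26]
tool shift mm [191.8  37.6  48.6] rows 4.027189508347854
```

View pics/n.png

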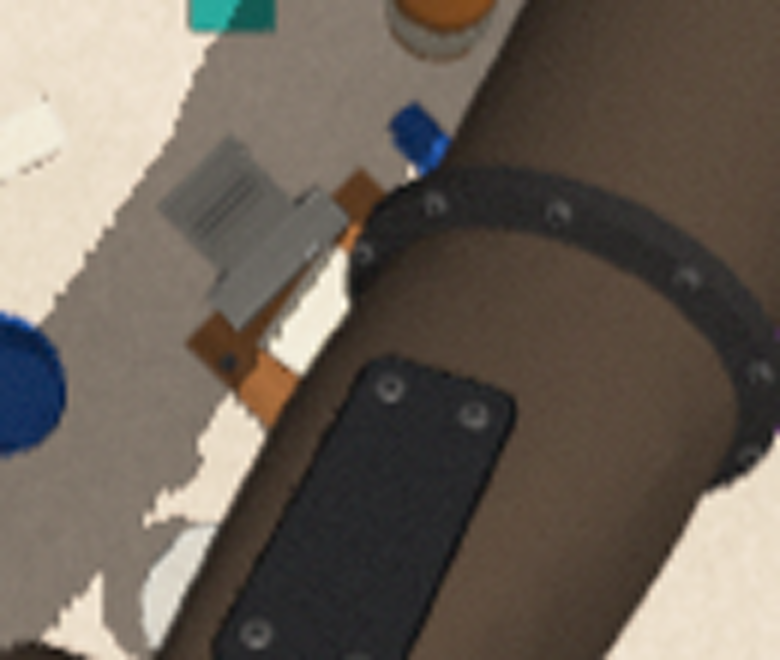

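```bash
python3 -c "
from h import *
q=lambda p:(199.6+p[0]/6,169.6+p[1]/6)
for p in [(343,247),(262,343),(300,371)]: print((w2b(at('top',q(p),.021))*1e3).round(1))
"; python3 - <<'E'
import cv2
g=cv2.cvtColor(cv2.imread('pics/n.png'),cv2.COLOR_BGR2HSV)
for y in range(240,400,10): print(y,[ (x,int(g[y,x,1])) for x in range(248,350,6)])
E
```

```text
[ -6.8 -25.4]
[-11.7  34.6]
[-34.   31.3]
240 [(248, 21), (254, 18), (260, 23), (266, 22), (272, 24), (278, 19), (284, 20), (290, 20), (296, 24), (302, 21), (308, 22), (314, 18), (320, 22), (326, 20), (332, 52), (338, 159), (344, 170)]
250 [(248, 23), (254, 22), (260, 22), (266, 20), (272, 24), (278, 20), (284, 22), (290, 17), (296, 21), (302, 24), (308, 12), (314, 11), (320, 33), (326, 35), (332, 40), (338, 45), (344, 91)]
260 [(248, 19), (254, 22), (260, 19), (266, 21), (272, 17), (278, 19), (284, 21), (290, 19), (296, 18), (302, 25), (308, 33), (314, 58), (320, 36), (326, 40), (332, 34), (338, 25), (344, 37)]
270 [(248, 22), (254, 19), (260, 17), (266, 21), (272, 26), (278, 24), (284, 23), (290, 18), (296, 27), (302, 89), (308, 73), (314, 35), (320, 46), (326, 34), (332, 29), (338, 28), (344, 37)]
280 [(248, 19), (254, 21), (260, 23), (266, 19), (272, 16), (278, 19), (284, 20), (290, 66), (296, 120), (302, 55), (308, 34), (314, 43), (320, 28), (326, 27), (332, 29), (338, 28), (344, 38)]
290 [(248, 21), (254, 21), (260, 19), (266, 20), (272, 16), (278, 35), (284, 129), (290, 133), 
[... 1365 characters left out ...]
(296, 22), (302, 21), (308, 37), (314, 48), (320, 83), (326, 88), (332, 82), (338, 81), (344, 91)]
370 [(248, 161), (254, 167), (260, 165), (266, 165), (272, 166), (278, 169), (284, 183), (290, 98), (296, 50), (302, 39), (308, 46), (314, 71), (320, 83), (326, 96), (332, 85), (338, 77), (344, 89)]
380 [(248, 163), (254, 165), (260, 160), (266, 163), (272, 164), (278, 163), (284, 160), (290, 164), (296, 153), (302, 111), (308, 79), (314, 83), (320, 96), (326, 84), (332, 79), (338, 85), (344, 91)]
390 [(248, 164), (254, 163), (260, 167), (266, 161), (272, 162), (278, 162), (284, 161), (290, 158), (296, 126), (302, 79), (308, 78), (314, 88), (320, 76), (326, 94), (332, 82), (338, 93), (344, 91)]
```

```bash
python3 -c "
from h import *
q=lambda p:(199.6+p[0]/6,169.6+p[1]/6)
for p in [(259,340),(281,310),(300,280)]: print((w2b(at('top',q(p),.021))*1e3).round(1))
for p in [(262,350),(277,360),(290,370),(303,380)]: print('side',(w2b(at('top',q(p),.021))*1e3).round(1))
for p in [(251,320),(281,290),(301.5,270)]: print('jaw',(w2b(at('top',q(p),.024))*1e3).round(1))
"
```

```text
[-9.7 34.6]
[-7. 17.]
[-3.3  0.4]
side [-14.1  36.9]
side [-22.5  35.3]
side [-30.3  34.3]
side [-38.   33.3]
jaw [-0.5 30.6]
jaw [-0.5 10.4]
jaw [-0.7 -3.3]
```

The ticket has moved up to the jaw, but it is still tilted by about 9°. I'll press the clip with the tool at y = +9 mm, so the flat pad squares the ticket as it pushes. The probe showed that the real tips are 28 mm above the reported z.

Request:
move_arm(
  motion=[
    {"tx": 0.04, "ty": 0, "tz": 0, "twist": 0},
    {"tx": 0.04, "ty": 0, "tz": 0, "twist": 0},
    {"tx": 0.04, "ty": 0, "tz": 0, "twist": 0},
    {"tx": 0.04, "ty": 0.019, "tz": 0, "twist": 0},
    {"tx": 0.041, "ty": 0.019, "tz": 0, "twist": 0},
    {"tx": 0, "ty": 0, "tz": 0.04, "twist": 0},
    {"tx": 0, "ty": 0, "tz": 0.04, "twist": 0},
    {"tx": 0, "ty": 0, "tz": 0.02, "twist": 0},
    {"tx": 0, "ty": 0, "tz": 0, "twist": 0},
    {"tx": 0, "ty": 0, "tz": 0, "twist": 0},
  ],
  gripper=-0.674,
)

```text
clock: 18.45
position: [0.5038, -0.0073, 0.0499]
ee_rot: [-1.169, -2.916, -0.001]
force: [0.8, 0.2, 0.4]
width: 0.839
gripper_force: 0.0
```

```bash
python3 -c "
from h import *
goto(-.008,.009,-.0095)"
```

```text
t 18.45 board xy mm [-6.3 10.8] z 49.878650853689805 toolY vs boardX deg 0.04 F [0.8  0.23 0.4 ] w 0.8390072801409206 q [-0.43  0.45  0.46  2.06 -0.31  0.7   1.03]
tool shift mm [-1.8 -1.7 59.4] rows 1.1885650731540587
```

Request:
move_arm(
  motion=[
    {"tx": -0.001, "ty": -0.002, "tz": 0.02, "twist": 0},
    {"tx": 0, "ty": 0, "tz": 0.013, "twist": 0},
    {"tx": 0, "ty": 0, "tz": 0.004, "twist": 0},
    {"tx": 0, "ty": 0, "tz": 0.004, "twist": 0},
    {"tx": 0, "ty": 0, "tz": 0.004, "twist": 0},
    {"tx": 0, "ty": 0, "tz": 0.004, "twist": 0},
    {"tx": 0, "ty": 0, "tz": 0.003, "twist": 0},
    {"tx": 0, "ty": 0, "tz": 0, "twist": 0},
    {"tx": 0, "ty": 0, "tz": 0, "twist": 0},
  ],
)

```text
clock: 19.35
position: [0.5036, -0.0101, -0.0027]
ee_rot: [-1.171, -2.915, -0.0]
force: [0.4, -0.1, -0.3]
width: 0.837
gripper_force: 0.0
```

```bash
python3 -c "
from h import *
goto(-.008,.009,-.0095)"
```

```text
t 19.35 board xy mm [-8.5  9.1] z -2.744704239380391 toolY vs boardX deg -0.02 F [ 0.4  -0.09 -0.32] w 0.836912716148212 q [-0.38  0.54  0.4   2.09 -0.37  0.58  1.09]
tool shift mm [-0.1  0.5  6.8] rows 0.13549329498401758
```

Request:
move_arm(
  motion=[
    {"tx": 0, "ty": 0, "tz": 0.002, "twist": 0},
    {"tx": 0, "ty": 0, "tz": 0.001, "twist": 0},
    {"tx": 0, "ty": 0, "tz": 0, "twist": 0},
  ],
)

```text
clock: 19.65
position: [0.5042, -0.0098, -0.0053]
ee_rot: [1.17, 2.915, 0.002]
force: [-1.2, 0.9, 8.5]
width: 0.835
gripper_force: 4.0
```

Request:
move_arm(
  motion=[
    {"tx": 0, "ty": 0, "tz": 0.002, "twist": 0},
    {"tx": 0, "ty": 0, "tz": 0.001, "twist": 0},
    {"tx": 0, "ty": 0, "tz": 0, "twist": 0},
  ],
)

```text
clock: 19.95
position: [0.5051, -0.009, -0.0079]
ee_rot: [1.168, 2.914, 0.004]
force: [-0.7, 4.1, 11.3]
width: 0.835
gripper_force: 5.2
```

Request:
move_arm(
  motion=[
    {"tx": 0, "ty": 0, "tz": 0.001, "twist": 0},
    {"tx": 0, "ty": 0, "tz": 0.001, "twist": 0},
    {"tx": 0, "ty": 0, "tz": 0, "twist": 0},
  ],
)

```text
clock: 20.25
position: [0.5054, -0.0087, -0.0097]
ee_rot: [1.168, 2.914, 0.004]
force: [-1.0, 4.2, 12.3]
width: 0.836
gripper_force: 6.1
```

```bash
python3 -c "
from h import *
goto(.0165,.009,-.011); im=ticket_scene('p')"
```

```text
t 20.25 board xy mm [-6.3  8.7] z -9.718262244424368 toolY vs boardX deg 0.04 F [-1.    4.22 12.25] w 0.8356901044064086 q [-0.37  0.55  0.39  2.09 -0.38  0.56  1.1 ]
tool shift mm [ 0.3 22.8  1.4] rows 0.45602140423262055
```

Request:
move_arm(
  motion=[
    {"tx": 0, "ty": 0.002, "tz": 0, "twist": 0},
    {"tx": 0, "ty": 0.002, "tz": 0, "twist": 0},
    {"tx": 0, "ty": 0.002, "tz": 0.0005, "twist": 0},
    {"tx": 0, "ty": 0.002, "tz": 0, "twist": 0},
    {"tx": 0, "ty": 0.002, "tz": 0, "twist": 0},
    {"tx": 0, "ty": 0.002, "tz": 0, "twist": 0},
    {"tx": 0, "ty": 0.002, "tz": 0, "twist": 0},
    {"tx": 0, "ty": 0, "tz": 0, "twist": 0},
  ],
)

```text
clock: 21.1
position: [0.5128, -0.0009, -0.011]
ee_rot: [-1.172, -2.915, 0.001]
force: [-3.8, -3.2, 9.1]
width: 0.84
gripper_force: 3.8
```

```bash
python3 -c "
from h import *
s,M=state();print('board Fx',s['force'][:2]@X,s['gripper_force']); im=ticket_scene('q')"
```

```text
t 21.1 board xy mm [4.5 8.8] z -10.982603306793132 toolY vs boardX deg -0.08 F [-3.79 -3.24  9.08] w 0.8402644301918832 q [-0.39  0.56  0.39  2.07 -0.38  0.57  1.08]
board Fx -4.958548868182328 3.8468950730748475
```

Request:
move_arm(
  motion=[
    {"tx": 0, "ty": 0.002, "tz": 0, "twist": 0},
    {"tx": 0, "ty": 0.002, "tz": 0, "twist": 0},
    {"tx": 0, "ty": 0.002, "tz": 0, "twist": 0},
    {"tx": 0, "ty": 0.002, "tz": 0, "twist": 0},
    {"tx": 0, "ty": 0, "tz": 0, "twist": 0},
  ],
)

```text
clock: 21.65
position: [0.5183, 0.0049, -0.011]
ee_rot: [-1.172, -2.915, 0.001]
force: [-3.3, -2.8, 6.9]
width: 0.835
gripper_force: 3.6
```

```bash
python3 -c "
from h import *
s,M=state();print('board Fx',s['force'][:2]@X,s['gripper_force']); im=ticket_scene('r')"
```

```text
t 21.65 board xy mm [12.5  8.8] z -10.996341445201043 toolY vs boardX deg -0.07 F [-3.26 -2.81  6.86] w 0.8351680133746054 q [-0.4   0.57  0.39  2.06 -0.38  0.58  1.07]
board Fx -4.285914194629295 3.6477969330735505
```

Request:
move_arm(
  motion=[
    {"tx": 0, "ty": 0.001, "tz": 0, "twist": 0},
    {"tx": 0, "ty": 0.001, "tz": 0, "twist": 0},
    {"tx": 0, "ty": 0.001, "tz": 0, "twist": 0},
    {"tx": 0, "ty": 0, "tz": 0, "twist": 0},
  ],
)

```text
clock: 22.1
position: [0.5203, 0.007, -0.011]
ee_rot: [-1.172, -2.914, 0.001]
force: [-3.6, -3.5, 7.4]
width: 0.837
gripper_force: 3.7
```

Request:
move_arm(
  motion=[
    {"tx": 0, "ty": 0.001, "tz": 0, "twist": 0},
    {"tx": 0, "ty": 0, "tz": 0, "twist": 0},
    {"tx": 0, "ty": 0, "tz": 0, "twist": 0},
  ],
)

```text
clock: 22.4
position: [0.5209, 0.0075, -0.011]
ee_rot: [-1.172, -2.914, 0.001]
force: [-3.3, -4.2, 7.2]
width: 0.836
gripper_force: 4.1
```

```bash
python3 -c "
from h import *
s,M=state();print('board Fx',s['force'][:2]@X,s['gripper_force'])
im=ticket_scene('s')
h=cv2.cvtColor(im,cv2.COLOR_RGB2HSV)
for n,cam in ((1,'scene'),):
  for r in arm.regions_of(cam,'ticket')[:3]:
    R=r['region'];v,u=np.nonzero(R);print(r['conf'],np.array(r['point'])*[512,384],R.sum(),u.min(),u.max(),v.min(),v.max())
"
```

```text
t 22.4 board xy mm [16.2  8.7] z -10.973004885183727 toolY vs boardX deg -0.09 F [-3.33 -4.15  7.22] w 0.8359233326643217 q [-0.4   0.57  0.39  2.05 -0.38  0.59  1.06]
board Fx -5.3010829732180325 4.062333747278899
0.63 [277.504  237.0816] 86 271 284 234 242
0.53 [209.8176 193.6896] 106 203 216 188 198
0.41 [243.3024 229.9008] 68 237 247 224 232
```

Request:
move_arm(
  motion=[
    {"tx": 0, "ty": 0.001, "tz": 0, "twist": 0},
    {"tx": 0, "ty": 0, "tz": 0, "twist": 0},
    {"tx": 0, "ty": 0, "tz": 0, "twist": 0},
  ],
)

```text
clock: 22.8
position: [0.5209, 0.0076, -0.011]
ee_rot: [-1.172, -2.913, 0.003]
force: [-6.2, -6.0, 10.9]
width: 0.834
gripper_force: 6.1
```

Request:
move_arm(
  motion=[
    {"tx": 0, "ty": 0.001, "tz": 0, "twist": 0},
    {"tx": 0, "ty": 0, "tz": 0, "twist": 0},
    {"tx": 0, "ty": 0, "tz": 0, "twist": 0},
  ],
)

```text
clock: 23.1
position: [0.5209, 0.0076, -0.011]
ee_rot: [-1.173, -2.912, 0.004]
force: [-7.6, -8.3, 11.4]
width: 0.836
gripper_force: 8.1
```

Request:
move_arm(
  motion=[
    {"tx": 0, "ty": 0.001, "tz": 0, "twist": 0},
    {"tx": 0, "ty": 0, "tz": 0, "twist": 0},
    {"tx": 0, "ty": 0, "tz": 0, "twist": 0},
  ],
)

```text
clock: 23.4
position: [0.5209, 0.0076, -0.0111]
ee_rot: [-1.174, -2.911, 0.006]
force: [-10.8, -9.6, 14.8]
width: 0.84
gripper_force: 10.0
```

Request:
move_arm(
  motion=[
    {"tx": 0, "ty": -0.002, "tz": 0, "twist": 0},
    {"tx": 0, "ty": -0.002, "tz": 0, "twist": 0},
    {"tx": 0, "ty": -0.001, "tz": 0, "twist": 0},
    {"tx": 0, "ty": 0, "tz": 0, "twist": 0},
  ],
)

```text
clock: 23.8
position: [0.5209, 0.0075, -0.0107]
ee_rot: [1.17, 2.914, 0.002]
force: [-0.5, 1.4, 4.7]
width: 0.837
gripper_force: 2.5
```

```bash
python3 -c "
from h import *
s,M=state();print('board Fx',s['force'][:2]@X,s['gripper_force'])"
```

```text
t 23.8 board xy mm [16.2  8.7] z -10.737217768628904 toolY vs boardX deg -0.02 F [-0.54  1.4   4.65] w 0.8370588202023558 q [-0.4   0.57  0.39  2.06 -0.38  0.58  1.07]
board Fx 0.6333151926739374 2.5118101306725293
```

Request:
move_arm(
  motion=[
    {"tx": 0, "ty": -0.002, "tz": 0, "twist": 0},
    {"tx": 0, "ty": -0.001, "tz": 0, "twist": 0},
    {"tx": 0, "ty": 0, "tz": -0.002, "twist": 0},
    {"tx": 0, "ty": 0, "tz": -0.003, "twist": 0},
    {"tx": 0, "ty": 0, "tz": -0.004, "twist": 0},
    {"tx": 0, "ty": 0, "tz": -0.005, "twist": 0},
    {"tx": 0, "ty": 0, "tz": -0.01, "twist": 0},
    {"tx": 0, "ty": 0, "tz": -0.03, "twist": 0},
    {"tx": 0, "ty": 0, "tz": -0.04, "twist": 0},
    {"tx": 0, "ty": 0, "tz": -0.04, "twist": 0},
    {"tx": 0, "ty": 0, "tz": -0.03, "twist": 0},
  ],
)

```text
clock: 24.9
position: [0.518, 0.0046, 0.1554]
ee_rot: [1.171, 2.914, 0.001]
force: [-0.0, 0.7, -0.6]
width: 0.84
gripper_force: 0.0
```

Request:
move_arm(
  motion=[
    {"tx": -0.045, "ty": -0.01, "tz": 0, "twist": 0},
    {"tx": -0.045, "ty": -0.01, "tz": 0, "twist": 0},
    {"tx": -0.045, "ty": -0.02, "tz": 0, "twist": 0},
    {"tx": -0.045, "ty": -0.02, "tz": 0, "twist": 0},
    {"tx": -0.045, "ty": -0.02, "tz": 0, "twist": 0},
    {"tx": -0.045, "ty": 0, "tz": 0, "twist": 0},
    {"tx": -0.02, "ty": 0, "tz": 0, "twist": 0},
    {"tx": 0, "ty": 0, "tz": 0, "twist": 0},
  ],
)

```text
clock: 25.7
position: [0.6723, -0.2564, 0.1523]
ee_rot: [-1.175, -2.913, 0.004]
force: [-0.4, 0.7, -1.4]
width: 0.836
gripper_force: 0.0
```

```bash
python3 - <<'E'
from h import *
state();save('top','t')
im=arm.get_image('top');h=cv2.cvtColor(im,cv2.COLOR_RGB2HSV).astype(int)
m=np.zeros(im.shape[:2],np.uint8);m[205:245,235:275]=(h[205:245,235:275,1]<85)&(h[205:245,235:275,2]>60)
for r in m[205:245,235:275]: print(''.join('#' if v else '.' for v in r))
pts=lambda x,y,z:proj('top',np.r_[b2w(x/1e3,y/1e3),z/1e3]).round(1)-[235,205]
print('expected ticket rear corners',pts(-22,-30,21),pts(-22,30,21),'jaw lip ends',pts(2,-38,24),pts(2,38,24))
E
```

```text
t 25.7 board xy mm [ -69.8 -283.1] z 152.29235816394913 toolY vs boardX deg -0.19 F [-0.38  0.71 -1.35] w 0.8355538815803505 q [-0.01  0.67  0.53  1.39 -0.35  1.18  1.36]
#######################..........#######
#######################...........######
######################.............#####
######################..............####
######################...............###
#######################...............##
########################...............#
#########################...............
##########################..............
###########################.............
##########################..............
#########################...............
########################................
#######################.................
######################..................
#####################...................
####################...................#
..#################...................#.
...###############.....................#
....#...#########...................####
.........#######....................#...
..........#####....................#..#.
...........###.....................####.
............#.......................###.
..................................####..
.................................#......
................................##......
#................................#......
##.............................#####....
###..........................######.....
####.........................##..#....##
#####.........................####...##.
#.#...........................##.....###
##..#........................#.##.....##
#.#####....................##.#.........
...#.######...............#######.......
##.#.##.####..............##.#..........
###..##.#.#..####.#..........#####......
#.#..###.##.###..#........#.#######.....
##..###.##...#...#......###.####.##.....
expected ticket rear corners [26.6  8.4] [11.9 23.2] jaw lip ends [22.7  0.4] [ 4.  19.1]
```

```bash
python3 -c "
from cell import arm
print(arm.sign_off())"
```

```text
the job is handed in; nothing more can be done
None
```

The ticket is clipped against the stop and the job is handed in; the last top image, checked numerically, puts it square and central within about 2 mm. The clip's closing force wasn't measured, no verdict came back, and I went one over your 10-picture limit (11 viewed).

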